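# Set out the practice corner

### The arm

A 7-joint arm with a two-finger parallel gripper is mounted at the origin on the work surface. World frame = base frame: x ahead of the robot, y to its left, z up, the work surface at z = 0. Lengths are in m, angles in rad, forces in N, time in s.
With the tool pointing down it reaches from about 0.425 to 0.925 m from the base axis. Payload 6.8 kg.
Tool frame: the origin (TCP) lies at the very end of the fingers, on their centre line; the grasp point (between the pads) lies 19 mm behind it; z points along the fingers, y is the line along which they close (so a half turn about z gives the same grasp; the last joint's range is limited). The gripper opens to 85 mm and grips with 20 to 120 N. Pads are 22 mm wide; open, the fingers measure 114 mm over their backs; the gripper's body (76 mm by 85 mm) begins 54 mm behind the grasp point. The pads swing forward as they close: fully open they stand 13 mm farther back than shut.
Start: joints at [-0.108, 0.477, 0.022, 1.555, -0.011, 1.109, -0.083], TCP at [0.675, 0, 0.231] pointing down, gripper open.
Joint ranges: [-2.96, 2.96], [-0.34, 2.1], [-1.41, 1.46], [0.24, 2.44], [-1.37, 4.51], [0.17, 1.92], [-2.96, 2.96]. Speed limits (rad/s): [2.39, 2.39, 3.14, 3.14, 3.14, 3.14, 3.14].

### API

Orientations are given as a unit quaternion [w, x, y, z].
In Python, from station import bot gives the robot as it stands. The module is installed in compiled form; this text tells all that it offers.
- The arm moves only by the shell command python3 -m jog 'ROWS' [OPENING] [FORCE]. ROWS is JSON, a list of rows, each a list of 4 numbers: the shift along the tool's x, y, z in cm, then the turn about the tool's z in rad. In form: [[x, y, z, spin], ...]. A call has 1 to 20 rows; each row is the pose to reach, as a shift and turn from the pose commanded when the call began, along the tool's axes at that moment; what a row does not reach only later rows make up. A row lasts 1/12 s, in which the tool goes at most 41.7 mm and 7.16 degrees, less where a joint would pass 70% of its speed; a pose out of reach is approached as far as the arm can. A call with a gripper value outside its range is refused whole. OPENING is the closure, from -1 (fully open) to 1 (shut), set as the call begins (- or left out, the last holds). The fingers move at their own pace and stop on an object; FORCE is the grip in N (left out, the last holds). Time passes only in rows, so rows that repeat a pose let the fingers close. It gives the time, the measured TCP pose, the force, the opening and the grip force at its end, in the units of the state.
- bot.get_obs(): the state, without advancing time (a new reading comes with each control period).
- bot.read_camera(name): name is "scene" or "side" or "wrist"; returns a dict with "pixels" (480x640x3 uint8, red, green, blue), "depth" (480x640 float32, m along the optical axis (not along the pixel's ray), 0 where there is no reading), "fovy" (degrees; the focal length in pixels is half the picture's height over the tangent of half this angle, whatever the lens; pixels are square), "cx", "cy" (the principal point, pixels), "pose" (4x4, takes a point from camera to world coordinates). Camera axes: x right, y down, z forward; pixel columns grow to the right and rows downward; lengths in m; the calibration is good to about 2 mm. A picture is of the moment at which its call begins.
- bot.hand_in(): hands the job in; it is judged then, once.
The state is a dict: "t": time; "q": joint angles; "joint_vel": joint speeds; "joint_torque": joint torques, N m; "eef_pos": TCP position; "tool_rot": TCP orientation; "contact_force": force on the tool from outside, world axes, zero at the start; "torque": the same for the moment, N m; "gripper_width": opening from 0.0 (shut) to 1.0 (fully open); "grasp_force": force on a finger pad.
Only numpy, scipy, OpenCV 4.12 (cv2) and the standard library are available. Lean on these libraries where they do the work, as an engineer would, in place of code of your own. Each camera call takes 0.05 s, during which the arm holds its last target. There are 200 camera calls.

### The job

Set out the practice corner on the rack's lower tier: lay the peanut roller lengthwise on the middle of the thick square-cornered cork block, and stand the timer on the bare board halfway between the two cork blocks, in line with them. Stand the coconut bowl and the cup upright on the slim round-ended cork block, each in the middle of its own half: the bowl on the half nearer the thick block, the cup on the farther half. Leave everything else where it is.

Things in the scene. Friction and masses are not known exactly. Their poses are not given: they have to be found in the camera images.
- rack: Fixed low two-step acacia rack, 840 mm wide (y), 365 mm deep (x). Origin on the table under its middle; x points away from the robot, y to the robot's left. Lower tier, nearer the robot: board with flat top at z = 30 mm, x from -180 to -15 mm. Upper tier: flat top at z = 100 mm, x from -15 to 185 mm. Both cork blocks' centres lie on the rack's line x = -93 mm.
- thick_block: Fixed rectangular cork yoga block with square corners, lying on the lower tier: 220 mm long (its y), 110 mm deep (its x), 75 mm high. Origin at the centre of its underside, z up. It may be the left or the right block. Its centre is 420 to 460 mm from that of the slim block.
- slim_block: Fixed slim cork yoga block with half-round ends, lying on the lower tier: 220 mm long (its y) over the round ends, 110 mm deep (its x), 50 mm high, flat top. Origin at the centre of its underside, z up. The middles of its two halves are 55 mm either way from its centre along its y.
- roller: Green hard plastic peanut massage roller, loose on the upper tier, 138 mm long along its x. Two lobes 58 mm across, centred 40 mm either side of the middle, with flat treads so that it does not roll; round waist 40 mm across, clear of the lobes for about 40 mm. Origin at its underside, 29 mm below the middle of the waist; z up. 0.11 to 0.22 kg. Grip it at the waist, across its x.
- cup: White ceramic cup without handle, loose, upright on the upper tier: 62 mm across the rim, narrower at the foot, 75 mm high. Origin at the centre of its underside, z up. 0.13 to 0.25 kg. Can be gripped across the outside.
- timer: Steel kitchen-type timer, loose, on the upper tier: upright drum 62 mm across and 36 mm high, with a smaller knob with a bar on top (53 mm high in all). The knob does not turn here. Origin at the centre of its underside, z up. 0.14 to 0.28 kg. Can be gripped across the drum.
- bowl: Small dark brown coconut shell bowl, loose, upright on the upper tier: 66 mm across the rim, 45 mm high, foot 40 mm across, sides nearly upright in the top 20 mm, wall 5 mm. Origin at the centre of its underside, z up. 0.05 to 0.1 kg. Can be gripped across the outside near the rim.
- candle: Bystander: amber glass candle jar with a pale wooden lid, 51 mm across, 63 mm high, loose at the back of the upper tier. Origin at the centre of its underside. Leave alone.
- tin: Bystander: round aluminium balm tin, 54 mm across, 34 mm high, loose at the back of the upper tier. Origin at the centre of its underside. Leave alone.
- stone: Bystander: flat grey river stone, 46 mm across, 21 mm high, loose on the lower tier at the foot of the upper tier's front, beside the left-hand block, between the two blocks. Origin at the centre of its underside. Leave alone.
Not all that is in view belongs to the job. What is shaped like the bowl but blue or pink is not meant.

How it is judged:
By the outcome, as a careful person would: the job done as asked, in the order asked, and still so for the second after the job is handed in, with the robot touching nothing.
It also fails if it takes over 106 s, if anything falls off the work surface, if the arm or the gripper's body presses on something with over 40 N, if the wrist force passes 120 N, or if a joint passes its speed limit or range.

## Working session

There is one attempt and no reset: what is moved stays moved. The work goes in short steps, Python scripts to look and compute and a shell command to move; the robot and the scene stay as the last step left them, time stands still between calls to the robot, and variables do not carry over. Pictures are saved under pics/ and viewed, at most 16 in all, crops included, and the job is handed in when it is done.

```bash
mkdir -p pics
cat > h.py <<'E'
import numpy as np, cv2
from station import bot
def cam(n,save=None):
    c=bot.read_camera(n)
    c['f']=240/np.tan(np.radians(c['fovy'])/2)
    if save: cv2.imwrite('pics/'+save+'.png',c['pixels'][:,:,::-1])
    np.savez('/tmp/'+n+'.npz',**c)
    return c
def load(n):
    return {k:(v if v.ndim else v.item()) for k,v in np.load('/tmp/'+n+'.npz').items()}
def ray(c,u,v):
    d=np.array([(u-c['cx'])/c['f'],(v-c['cy'])/c['f'],1.]);P=c['pose']
    return P[:3,3],P[:3,:3]@d
def onz(c,u,v,z):
    o,d=ray(c,u,v);return o+d*(z-o[2])/d[2]
def cloud(c):
    v,u=np.mgrid[:480,:640];D=c['depth']
    p=np.stack([(u-c['cx'])/c['f']*D,(v-c['cy'])/c['f']*D,D],-1)
    w=p@c['pose'][:3,:3].T+c['pose'][:3,3];w[D==0]=np.nan
    return w
E
python3 - <<'E'
from h import *
np.set_printoptions(precision=3,suppress=True)
for n in('scene','side','wrist'):
    c=cam(n,n+'0');print(n,c['fovy'],c['cx'],c['cy'],c['pose'][:3,3],c['pose'][:3,2],c['pose'][:3,0],(c['depth']>0).mean())
o=bot.get_obs();print(o)
E
```

```text
scene 56.100118422202364 317.2066441271771 235.48999615656257 [1.34  0.558 0.679] [-0.722 -0.391 -0.57 ] [-0.486  0.874  0.017] 0.9961588541666667
side 47.22835248140702 326.7929491679041 245.40263523646695 [ 0.184 -0.651  0.782] [ 0.358  0.696 -0.623] [ 0.887 -0.462 -0.008] 0.9961653645833334
wrist 59.00519976696549 328.02056694500294 246.68273222148702 [0.675 0.082 0.374] [-0.002 -0.322 -0.947] [ 1.    -0.    -0.002] 0.9959993489583333
{'t': 0.15, 'q': array([-0.108,  0.478,  0.022,  1.556, -0.011,  1.109, -0.083]), 'joint_vel': array([ 0.   , -0.002,  0.001, -0.005,  0.   ,  0.002, -0.001]), 'joint_torque': array([  0.002, -59.692,   1.609, -28.149,   0.013,   0.007,   0.   ]), 'eef_pos': array([ 0.675, -0.   ,  0.231]), 'tool_rot': array([-0.   ,  0.707,  0.707, -0.001]), 'contact_force': array([ 0.441, -1.341, -0.83 ]), 'torque': array([-0.011, -0.052,  0.023]), 'grasp_force': 0.0, 'gripper_width': 0.9975664757088459}
```

View images.

View pics/scene0.png

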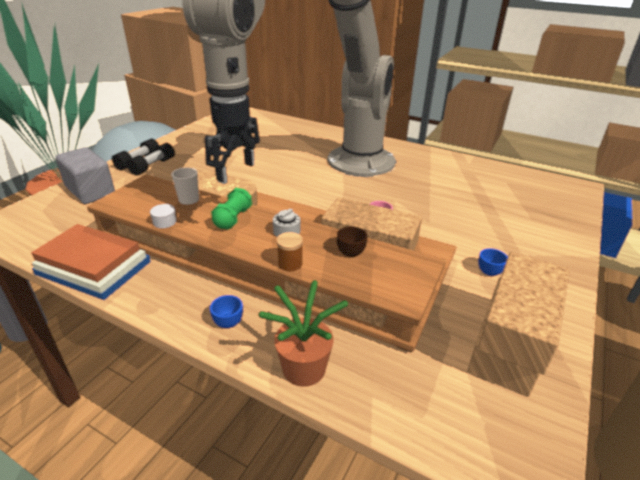

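View pics/side0.png

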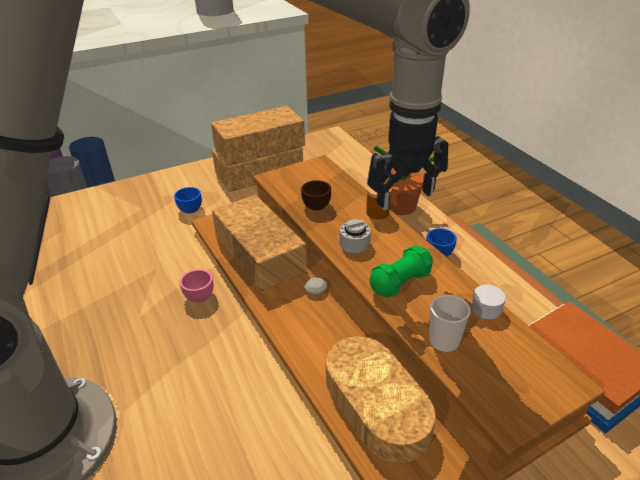

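Side view: thick square block (260,240), slim block (380,395), stone (315,285), bowl (316,195), timer (355,235), roller (402,270), cup (448,323), tin (488,300), candle (378,205). Bowl candidates: dark brown (316,195) on the upper tier, blue (188,200), blue (441,241) and pink (197,286). Only the dark brown one fits. The thick block is on the left (+y).

```bash
cat > m.py <<'E'
from h import *
np.set_printoptions(precision=4,suppress=True)
S=load('side');C=load('scene')
def hsv(c): return cv2.cvtColor(c['pixels'],cv2.COLOR_RGB2HSV)
boxes={'side':dict(thick=(205,190,312,290),slim=(320,330,440,462),stone=(300,275,330,297),bowl=(296,175,335,213),timer=(335,215,375,255),roller=(365,240,438,300),cup=(425,290,472,353),upper=(540,370,580,400),lower=(290,300,330,330)),
 'scene':dict(bowl=(333,222,372,258),timer=(270,205,303,240),roller=(207,185,255,230),cup=(168,165,202,206),thick=(320,195,425,250))}
for n,c in (('side',S),('scene',C)):
    W=cloud(c)
    for k,(a,b,d,e) in boxes[n].items():
        w=W[b:e,a:d].reshape(-1,3);w=w[np.isfinite(w).all(1)]
        z=w[:,2]
        top=np.percentile(z,99.5) if k not in('thick','slim') else np.median(z[z>.06])
        t=w[abs(z-top)<.006]
        (r,s,ang)=cv2.minAreaRect((t[:,:2]*1000).astype(np.float32))
        print(n,k,'top z %.4f'%top,'median z %.4f'%np.median(z),'rect',np.round(r,1),np.round(s,1),round(ang,1),len(t))
    h=hsv(c)
    W2=W.copy()
g=hsv(S);m=((g[...,0]>50)&(g[...,0]<75)&(g[...,1]>150)&(g[...,2]>60)).astype(np.uint8)
for n,c in (('side',S),('scene',C)):
    g=hsv(c);a,b,d,e=boxes[n]['roller'];m=np.zeros((480,640),bool);m[b:e,a:d]=((g[...,0]>45)&(g[...,0]<75)&(g[...,1]>150))[b:e,a:d]
    p=cloud(c)[m];p=p[np.isfinite(p).all(1)];print(n,'roller',len(p),p.min(0),p.max(0));r=cv2.minAreaRect((p[:,:2]*1000).astype(np.float32));print(r)
E
python3 m.py
```

```text
side thick top z 0.1022 median z 0.0835 rect [520.9 245.7] [206.7 232.4] 6.5 4502
side slim top z 0.0796 median z 0.0780 rect [ 507.9 -211.8] [136.1 219.4] 2.3 7582
side stone top z 0.0518 median z 0.0316 rect [529.5  73.4] [35.3 36.6] 68.0 190
side bowl top z 0.1456 median z 0.1032 rect [621.3 250.8] [68.3 62.5] 62.2 187
side timer top z 0.1533 median z 0.1089 rect [626.   88.9] [34.8 34.8] 55.9 121
side roller top z 0.1591 median z 0.1009 rect [642.1 -48.5] [112.7  33.7] 13.3 294
side cup top z 0.1760 median z 0.1303 rect [ 629.1 -199.4] [61.6 60.2] 56.1 337
side upper top z 0.1029 median z 0.0999 rect [ 730.8 -351.9] [72.8 57.7] 45.4 1181
side lower top z 0.0327 median z 0.0291 rect [489.5  21. ] [81.1 76.5] 62.3 1136
scene bowl top z 0.1455 median z 0.1148 rect [623.5 253. ] [64.9 63.3] 0.6 210
scene timer top z 0.1638 median z 0.1271 rect [714.5 156.5] [28.5 49.8] 29.4 157
scene roller top z 0.1578 median z 0.1002 rect [648.8 -42.7] [106.4  35.5] 13.7 161
scene cup top z 0.1747 median z 0.1163 rect [ 630.3 -196.5] [62.1 58.9] 29.6 137
scene thick top z 0.1036 median z 0.1017 rect [529.6 244.5] [221.8 220.3] 6.6 3018
side roller 1767 [ 0.5748 -0.0875  0.0989] [0.7443 0.006  0.1598]
((663.0042724609375, -45.381187438964844), (181.8416290283203, 59.56571578979492), 14.37717342376709)
scene roller 769 [ 0.5988 -0.0721  0.1109] [ 0.7139 -0.0082  0.159 ]
((657.7369384765625, -38.486446380615234), (111.32635498046875, 49.6480712890625), 12.565186500549316)
```

View pics/wrist0.png

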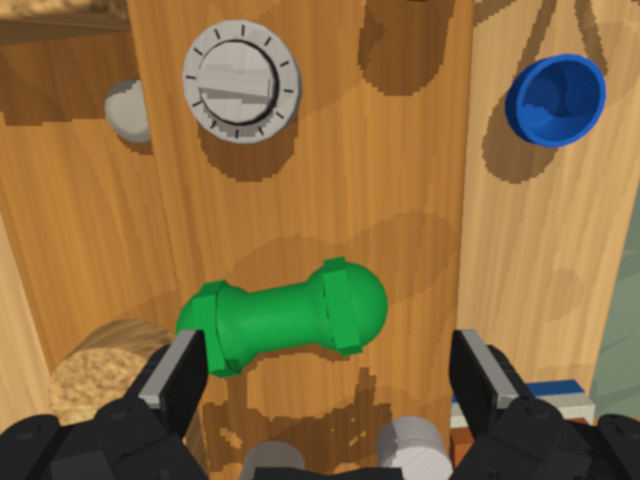

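Wrist view: timer (242,82), roller (285,315), a blue bowl (555,100), slim block (110,390) and stone (130,110). Next I measure the blocks by their top faces and the objects by their rim and top circles in both views.

```bash
cat > m2.py <<'E'
from h import *
np.set_printoptions(precision=4,suppress=True)
S=load('side');C=load('scene')
def comp(p,seed):   # points near seed, connected on 4 mm grid
    g=np.zeros((400,400),np.uint8);i=((p[:,:2]-seed+.4)/.004).astype(int);ok=((i>=0)&(i<200)).all(1)
    g[i[ok,0],i[ok,1]]=1;n,l=cv2.connectedComponents(cv2.morphologyEx(g,cv2.MORPH_CLOSE,np.ones((2,2),np.uint8)),connectivity=4)
    k=l[100,100];q=p[ok];return q[l[i[ok,0],i[ok,1]]==k]
for n,c in(('side',S),('scene',C)):
    W=cloud(c).reshape(-1,3);W=W[np.isfinite(W).all(1)]
    for k,seed,lo,hi in(('thick',(.51,.24),.098,.112),('slim',(.507,-.215),.074,.086)):
        p=W[(W[:,2]>lo)&(W[:,2]<hi)];p=p[(abs(p[:,0]-seed[0])<.075)]
        q=comp(p,np.array(seed));
        if len(q)<20: print(n,k,'few');continue
        print(n,k,len(q),'z %.4f'%np.median(q[:,2]),cv2.minAreaRect((q[:,:2]*1000).astype(np.float32)),np.percentile(q[:,:2],[.5,99.5],axis=0).ravel())
    # front edge of upper tier: riser points
    r=W[(W[:,2]>.045)&(W[:,2]<.09)&(abs(W[:,1]-.02)<.1)&(W[:,0]>.54)&(W[:,0]<.62)]
    if len(r)>50: print(n,'riser fit x=a*y+b',np.polyfit(r[:,1],r[:,0],1),len(r))
# top circle fits by z slice
from scipy.optimize import least_squares
def circ(p,r0=None):
    f=(lambda a:np.hypot(p[:,0]-a[0],p[:,1]-a[1])-(a[2] if r0 is None else r0))
    return least_squares(f,[*p.mean(0)[:2],.03][:3 if r0 is None else 2],loss='soft_l1',f_scale=.001).x
for n,c in(('side',S),('scene',C)):
    W=cloud(c).reshape(-1,3);W=W[np.isfinite(W).all(1)]
    for k,xy,lo,hi in(('bowl',(.622,.252),.128,.144),('timer',(.626,.089),.106,.132),('cup',(.63,-.198),.15,.174)):
        q=W[(np.hypot(W[:,0]-xy[0],W[:,1]-xy[1])<.042)&(W[:,2]>lo)&(W[:,2]<hi)]
        print(n,k,len(q),circ(q))
    q=W[(np.hypot(W[:,0]-.648,W[:,1]+.045)<.09)&(W[:,2]>.108)&(W[:,2]<.16)&(abs(W[:,1]+.045)<.06)]
    print(n,'roller',len(q),cv2.minAreaRect((q[:,:2]*1000).astype(np.float32)))
E
python3 m2.py
```

```text
side thick 2749 z 0.1037 ((481.2182922363281, 236.8319091796875), (100.19457244873047, 221.96763610839844), 3.663146495819092) [0.4384 0.1255 0.5347 0.345 ]
side slim 7148 z 0.0794 ((496.4251403808594, -210.97979736328125), (110.61666107177734, 216.874755859375), 2.13017201423645) [ 0.4432 -0.3169  0.5503 -0.1072]
side riser fit x=a*y+b [-0.0972  0.5622] 167
scene thick 2048 z 0.1040 ((484.05499267578125, 240.96182250976562), (103.72705841064453, 218.9213409423828), 3.3241801261901855) [0.4388 0.1334 0.5393 0.349 ]
scene slim 771 z 0.0787 ((498.23992919921875, -200.19525146484375), (109.74964141845703, 203.07057189941406), 5.989483833312988) [ 0.4444 -0.299   0.5478 -0.101 ]
side bowl 376 [0.6201 0.2488 0.0303]
side timer 333 [0.6274 0.0922 0.0305]
side cup 806 [ 0.6282 -0.2002  0.0277]
side roller 1819 ((638.51220703125, -50.86007308959961), (131.64080810546875, 59.818336486816406), 13.415315628051758)
scene bowl 394 [0.6244 0.2528 0.03  ]
scene timer 206 [0.6276 0.0928 0.0307]
scene cup 401 [ 0.6312 -0.1965  0.0279]
scene roller 1004 ((649.2566528320312, -45.68333435058594), (131.08651733398438, 60.738189697265625), 11.772871971130371)
```

```bash
cat >> h.py <<'E'
from scipy.spatial.transform import Rotation as R
def togo(x,y,z,yaw=None):
    "tool-axis shift in cm from measured pose to world x,y,z; yaw = world angle (deg) of tool y"
    o=bot.get_obs();q=o['tool_rot'];r=R.from_quat([q[1],q[2],q[3],q[0]]).as_matrix()
    d=r.T@(np.array([x,y,z])-o['eef_pos'])*100
    cur=np.degrees(np.arctan2(r[1,1],r[0,1]))
    s=0 if yaw is None else -np.radians((yaw-cur+90)%180-90)
    print('pos',o['eef_pos'].round(4),'yaw',cur.round(2),'q7',o['q'][6].round(2),'go',d.round(2),'spin',round(float(s),3),'t',o['t'])
E
python3 - <<'E'
from h import *
c=load('wrist');g=cv2.cvtColor(c['pixels'],cv2.COLOR_RGB2HSV)
m=((g[...,0]>45)&(g[...,0]<75)&(g[...,1]>150)).astype(np.uint8)
k=max(cv2.findContours(m,0,2)[0],key=cv2.contourArea);r=cv2.minAreaRect(k);print(r,onz(c,*r[0],.129))
P=np.array([onz(c,*p[0],.129)[:2]*1000 for p in k],np.float32);print(cv2.minAreaRect(P))
p=cloud(c);q=p[m>0];q=q[q[:,2]>.108];print('cloud',cv2.minAreaRect((q[:,:2]*1000).astype(np.float32)),q[:,2].max())
q=p[20:145,180:302].reshape(-1,3);t=q[abs(q[:,2]-.136)<.003];print('timer',cv2.minEnclosingCircle((t[:,:2]*1000).astype(np.float32)),q[:,2].max())
togo(.645,-.047,.2,102.6)
E
```

```text
((281.5886535644531, 317.99041748046875), (97.50669860839844, 212.22637939453125), 78.86368560791016) [ 0.64416204 -0.05037456  0.129     ]
((643.5721435546875, -51.602359771728516), (138.2500762939453, 69.28318786621094), 11.899674415588379)
cloud ((646.7952270507812, -43.79370880126953), (112.56434631347656, 97.3636474609375), 46.14847946166992) 0.24922325831769737
timer ((628.2490234375, 90.94158172607422), 30.98528480529785) nan
pos [ 0.6746 -0.      0.2306] yaw 0.0 q7 -0.08 go [-4.7  -2.95  3.06] spin 1.351 t 0.15
```

```bash
python3 -m jog '[[-1,-1,0.5,0.12],[-2,-2,1,0.24],[-3,-3,2,0.36],[-4.9,-3.05,3,0.48],[-4.9,-3.05,3,0.6],[-4.9,-3.05,3,0.72],[-4.9,-3.05,3,0.84],[-4.9,-3.05,3,0.96],[-4.9,-3.05,3,1.08],[-4.9,-3.05,3,1.2],[-4.9,-3.05,3,1.3],[-4.9,-3.05,3,1.36],[-4.9,-3.05,3,1.36],[-4.9,-3.05,3,1.36]]' -1 40
python3 - <<'E'
from h import *
cam('wrist','w1');togo(.644,-.049,.111,102)
E
```

```text
t: 1.32
eef_pos: [0.6443, -0.0488, 0.201]
tool_rot: [0.0, 0.994, 0.106, -0.0]
contact_force: [-0.9, -0.1, 0.0]
gripper_width: 0.998
grasp_force: 0.0
pos [ 0.6444 -0.0489  0.2011] yaw -77.79 q7 -1.23 go [-0.03  0.    9.01] spin 0.004 t 1.3667
```

View pics/w1.png

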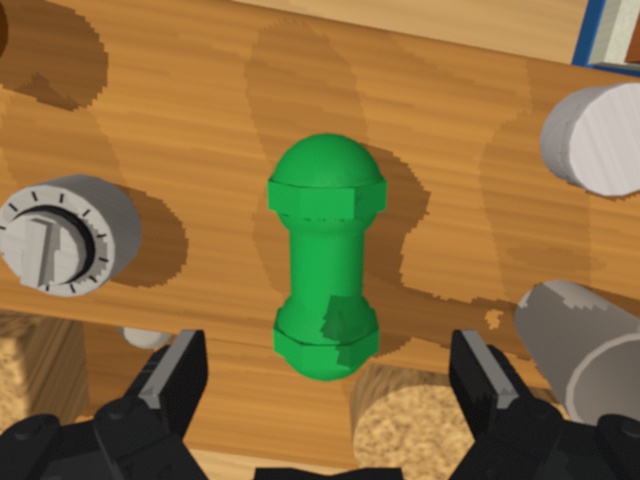

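Wrist view: the roller is upright in the picture, its waist at (327,258) midway between the fingers. I'll check the waist position, then descend.

Run:
```python
from h import *
c=load('wrist');g=cv2.cvtColor(c['pixels'],cv2.COLOR_RGB2HSV)
m=((g[...,0]>45)&(g[...,0]<75)&(g[...,1]>150)).astype(np.uint8)
k=max(cv2.findContours(m,0,2)[0],key=cv2.contourArea)
P=np.array([onz(c,*p[0],.129)[:2]*1000 for p in k],np.float32);print(cv2.minAreaRect(P),onz(c,327,258,.129))
```

```text
((641.0369262695312, -49.6656494140625), (142.55055236816406, 60.37171936035156), 11.668874740600586) [ 0.6472249  -0.04887317  0.129     ]
```

```bash
python3 -m jog '[[0,0,2,0],[0,0,4,0],[0,0,6,0],[0,0,7.5,0],[0,0,8.5,0],[0,0,9,0],[0,0,9,0]]' -1 40
python3 -m jog '[[0,0,0,0],[0,0,0,0],[0,0,0,0],[0,0,0,0],[0,0,0,0],[0,0,0,0],[0,0,0,0],[0,0,0,0]]' 1 40
python3 -m jog '[[0,0,-0.5,0],[0,0,-2,0],[0,0,-4,0],[0,0,-6,0],[0,0,-7,0],[0,0,-7,0]]'
python3 - <<'E'
from h import *
cam('side','s1');cam('scene');cam('wrist')
togo(.4825,.239,.2,2)
E
```

```text
t: 1.95
eef_pos: [0.644, -0.049, 0.1103]
tool_rot: [-0.0, 0.994, 0.106, -0.001]
contact_force: [-0.7, -0.1, -1.0]
gripper_width: 1.001
grasp_force: 0.0
t: 2.62
eef_pos: [0.6451, -0.0489, 0.1124]
tool_rot: [-0.0, 0.994, 0.105, 0.001]
contact_force: [-0.8, 0.9, 5.2]
gripper_width: 0.455
grasp_force: 39.9
t: 3.12
eef_pos: [0.646, -0.0492, 0.1839]
tool_rot: [0.0, 0.994, 0.105, 0.002]
contact_force: [1.1, 0.8, -0.8]
gripper_width: 0.454
grasp_force: 40.5
pos [ 0.6437 -0.0488  0.1801] yaw -77.91 q7 -1.23 go [ -9.74 -31.52  -1.96] spin -1.395 t 3.2667
```

View pics/s1.png

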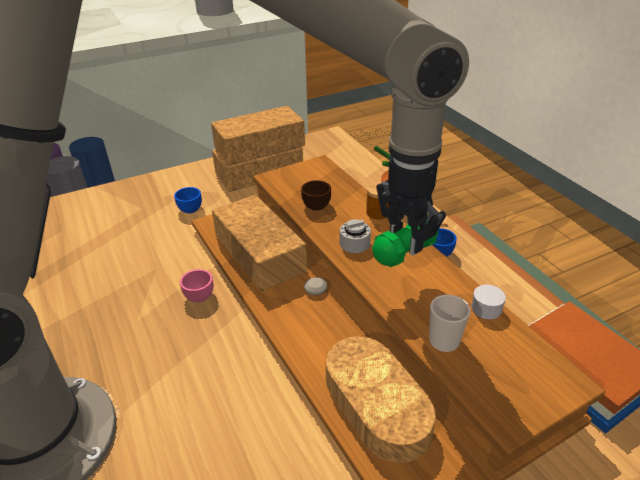

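```bash
python3 -m jog '[[0,0,-3,0],[0,-1,-6,0],[-1,-4,-8,-0.1],[-2,-7,-9,-0.22],[-3,-10,-9,-0.34],[-4,-13,-9,-0.46],[-5,-16,-9,-0.58],[-6,-19,-9,-0.7],[-7,-22,-9,-0.82],[-8,-25,-9,-0.94],[-9,-28,-9,-1.06],[-9.5,-30,-9,-1.18],[-9.7,-31.5,-9,-1.3],[-9.7,-31.5,-9,-1.395],[-9.7,-31.5,-9,-1.395],[-9.7,-31.5,-9,-1.395]]'
python3 - <<'E'
from h import *
cam('wrist','w2');togo(.4825,.239,.2,2)
E
```

```text
t: 4.6
eef_pos: [0.4834, 0.2381, 0.2701]
tool_rot: [-0.0, 0.696, 0.718, -0.001]
contact_force: [0.2, 0.0, -2.6]
gripper_width: 0.456
grasp_force: 40.9
pos [0.4837 0.2378 0.2703] yaw 1.77 q7 -0.55 go [ 0.13 -0.1   7.03] spin -0.004 t 4.65
```

View pics/w2.png

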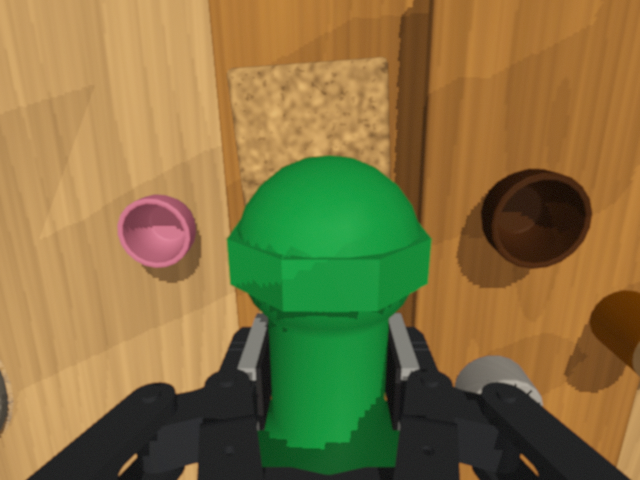

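Wrist view: the block's +y end runs from (230,69) to (388,59). The roller is held along the view axis, and the dark brown bowl is at (537,217). From this I work out the edges in world coordinates.

```bash
python3 - <<'E'
from h import *
np.set_printoptions(precision=4,suppress=True)
c=load('wrist')
for n,u,v,z in(('NL',230.5,69.5,.105),('NR',387.5,59,.105),('L2',239,160,.105),('R2',389.5,160,.105),('step1',434,2,.1),('step2',421,200,.1),('front1',210,2,.03),('front2',228,200,.03)):print(n,onz(c,u,v,z))
a,b=onz(c,230.5,69.5,.105),onz(c,387.5,59,.105);print('len',np.hypot(*(a-b)[:2]),'yaw',np.degrees(np.arctan2(*(b-a)[[1,0]])))
# bowl rim dark mask
g=cv2.cvtColor(c['pixels'],cv2.COLOR_RGB2HSV);w=cloud(c)
s=w[160:280,470:600].reshape(-1,3);t=s[abs(s[:,2]-.1435)<.003];print('bowl',cv2.minEnclosingCircle((t[:,:2]*1000).astype(np.float32)),s[:,2].max())
b=w[60:140,240:380].reshape(-1,3);print('thick z',np.median(b[:,2]))
# recheck blocks in side image: cork top via depth window, per view corners
S=load('side')
for n,u,v,z in(('thick side-view TL',213,206,.105),('TR',250,200,.105),('BR',306,242,.105),('BL',263,252,.105)):print(n,onz(S,u,v,z))
E
python3 - <<'E'
import cv2
i=cv2.imread('pics/side0.png');a=cv2.resize(i[185:295,200:320],None,fx=4,fy=4,interpolation=2);b=cv2.resize(i[325:470,315:445],(390,440),interpolation=2)
cv2.imwrite('pics/cr.png',cv2.hconcat([a[:, :400],b]))
E
```

```text
NL [0.4141 0.3384 0.105 ]
NR [0.5191 0.3482 0.105 ]
L2 [0.4176 0.2783 0.105 ]
R2 [0.5257 0.2818 0.105 ]
step1 [0.5474 0.3836 0.1   ]
step2 [0.5524 0.2523 0.1   ]
front1 [0.3836 0.3923 0.03  ]
front2 [0.3908 0.2314 0.03  ]
len 0.1054804057547175 yaw 5.33001358405487
bowl ((622.264404296875, 249.59156799316406), 33.625614166259766) nan
thick z nan
thick side-view TL [0.4177 0.3462 0.105 ]
TR [0.4977 0.3299 0.105 ]
BR [0.5415 0.1357 0.105 ]
BL [0.4535 0.1468 0.105 ]
```

View pics/cr.png

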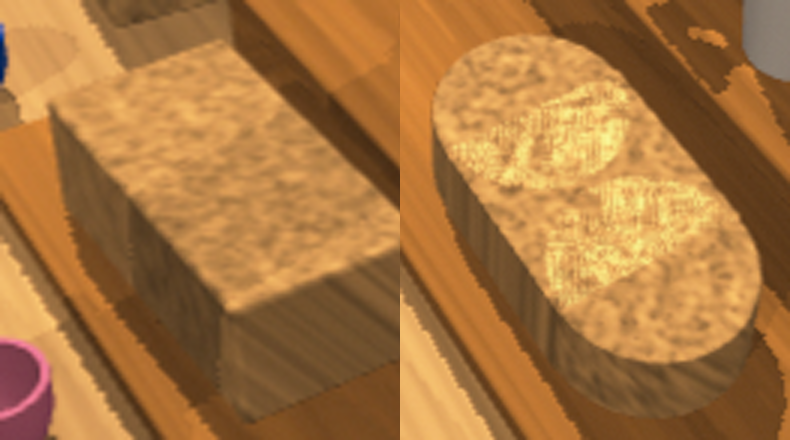

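```bash
sed -e "s/('thick',(.51,.24),.098,.112)/('thick',(.476,.235),.098,.112)/;s/<.075)\]/<.085)]/" m2.py > m3.py; python3 m3.py | grep -E "thick|slim"
python3 - <<'E'
from h import *
np.set_printoptions(precision=4,suppress=True)
S=load('side')
for n,u,v in(('TL',213,211.2),('TR',257,195),('BL',256.2,262.5)):print(n,onz(S,u,v,.105))
E
```

```text
side thick 3225 z 0.1038 ((474.97235107421875, 237.34469604492188), (109.36735534667969, 224.7264862060547), 5.703958988189697) [0.4167 0.1252 0.5347 0.3438]
side slim 7175 z 0.0795 ((496.86566162109375, -210.94505310058594), (111.54400634765625, 217.13424682617188), 2.2126896381378174) [ 0.4432 -0.3171  0.5505 -0.1074]
scene thick 2290 z 0.1041 ((479.05975341796875, 239.74786376953125), (110.692626953125, 216.96998596191406), 5.8734450340271) [0.421  0.1332 0.5393 0.3492]
scene slim 71 z 0.0784 ((491.04400634765625, -64.19203186035156), (106.49651336669922, 492.3171081542969), 0.9992944598197937) [ 0.4402 -0.31    0.5472  0.1817]
TL [0.4114 0.3271 0.105 ]
TR [0.5189 0.3414 0.105 ]
BL [0.4298 0.1234 0.105 ]
```

```bash
python3 -m jog '[[0,-0.4,2,-0.03],[-0.1,-0.7,5,-0.067],[-0.1,-0.7,8,-0.067],[-0.1,-0.7,11,-0.067],[-0.1,-0.7,13,-0.067],[-0.1,-0.7,14,-0.067],[-0.1,-0.7,14.6,-0.067],[-0.1,-0.7,15,-0.067],[-0.1,-0.7,15.2,-0.067],[-0.1,-0.7,15.2,-0.067],[-0.1,-0.7,15.2,-0.067]]'
python3 - <<'E'
from h import *
togo(.477,.2365,.117,5.6)
c=cam('side','s2')
g=cv2.cvtColor(c['pixels'],cv2.COLOR_RGB2HSV);m=(g[...,0]>45)&(g[...,0]<75)&(g[...,1]>150)
p=cloud(c)[m];p=p[(abs(p[:,0]-.477)<.06)&(abs(p[:,1]-.237)<.12)&(p[:,2]>.1)];print(p.min(0),p.max(0))
E
```

```text
t: 5.57
eef_pos: [0.4775, 0.2379, 0.1203]
tool_rot: [0.0, 0.67, 0.742, 0.001]
contact_force: [0.1, -0.4, -1.9]
gripper_width: 0.452
grasp_force: 40.9
pos [0.4775 0.2379 0.1203] yaw 5.83 q7 -0.5 go [-0.13 -0.06  0.33] spin 0.004 t 5.5667
[0.42942572 0.16696407 0.11003694] [0.50893071 0.28917223 0.19051367]
```

```bash
python3 -m jog '[[-0.1,0,0.2,0],[-0.1,0,0.3,0],[-0.1,0,0.3,0],[-0.1,0,0.3,0]]'; python3 -m jog '[[0,0,0,0],[0,0,0,0],[0,0,0,0],[0,0,0,0],[0,0,0,0]]' -1; python3 -m jog '[[0,0,-1,0],[0,0,-3,0],[0,0,-6,0],[0,0,-10,0],[0,0,-14,0],[0,0,-14,0]]'
python3 - <<'E'
from h import *
np.set_printoptions(precision=4,suppress=True)
for n in('wrist','side'):
    c=cam(n,n[0]+'3')
    g=cv2.cvtColor(c['pixels'],cv2.COLOR_RGB2HSV);m=((g[...,0]>45)&(g[...,0]<75)&(g[...,1]>150)).astype(np.uint8)
    k=max(cv2.findContours(m,0,2)[0],key=cv2.contourArea)
    P=np.array([onz(c,*p[0],.134)[:2]*1000 for p in k],np.float32);print(n,cv2.minAreaRect(P))
    p=cloud(c)[m>0];print('z',np.nanpercentile(p[:,2],[2,99.5]))
togo(.477,.2365,.26,5.6)
E
```

```text
t: 5.95
eef_pos: [0.4774, 0.2366, 0.1173]
tool_rot: [0.0, 0.67, 0.742, 0.001]
contact_force: [-1.7, -0.3, 5.5]
gripper_width: 0.455
grasp_force: 41.5
t: 6.37
eef_pos: [0.4769, 0.2365, 0.1162]
tool_rot: [-0.0, 0.67, 0.742, -0.0]
contact_force: [0.2, 0.5, -0.5]
gripper_width: 0.999
grasp_force: 0.0
t: 6.87
eef_pos: [0.4807, 0.2387, 0.2651]
tool_rot: [0.002, 0.67, 0.742, 0.007]
contact_force: [1.7, 0.6, 0.2]
gripper_width: 1.005
grasp_force: 0.0
wrist ((476.8743591308594, 232.92799377441406), (59.007999420166016, 139.3986053466797), 5.31760835647583)
z [0.1429 0.165 ]
side ((477.4409484863281, 238.10086059570312), (68.92915344238281, 170.77975463867188), 5.164542198181152)
z [0.1008 0.1629]
pos [0.4779 0.2371 0.2589] yaw 5.84 q7 -0.48 go [-0.05 -0.09 -0.11] spin 0.004 t 6.9667
```

View pics/w3.png

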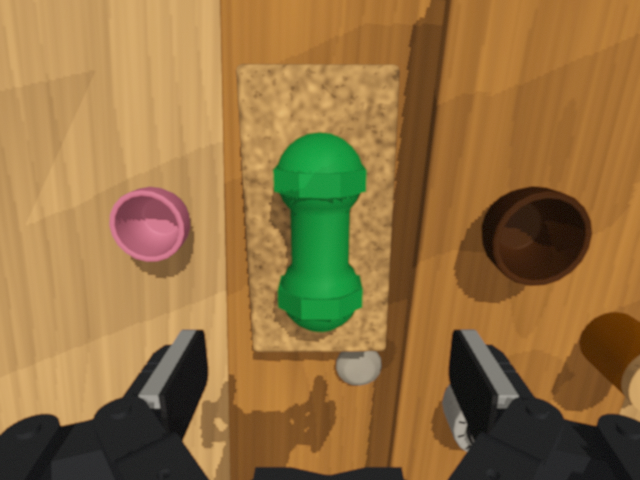

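Run:
```python
from h import *
np.set_printoptions(precision=4,suppress=True)
c=load('wrist')
Q=np.array([onz(c,*p,.105) for p in((239,66),(399,66),(386,351),(254,351))]);print(Q[:,:2],'centre',Q.mean(0))
print('roller',onz(c,320,234,.134),'stone',onz(c,358,367,.045))
w=cloud(load('side'));g=w[180:218,364:392].reshape(-1,3);g=g[g[:,2]>.12];print('candle',np.nanmedian(g,axis=0))
togo(.6277,.092,.2,2.7)
```

```text
[[0.4132 0.3378]
 [0.5185 0.3486]
 [0.5412 0.1329]
 [0.4331 0.1227]] centre [0.4765 0.2355 0.105 ]
roller [0.4768 0.2365 0.134 ] stone [0.5299 0.0753 0.045 ]
candle [0.7163 0.1482 0.1555]
pos [0.4779 0.2371 0.2589] yaw 5.84 q7 -0.48 go [-15.97  13.4    5.91] spin 0.055 t 6.9667
```

```bash
python3 -m jog '[[-2,1.7,0,0.02],[-5,4.2,0,0.055],[-8,6.7,0,0.055],[-11,9.2,0,0.055],[-13,11,1,0.055],[-15,12.6,3,0.055],[-16,13.4,5,0.055],[-16,13.4,5.9,0.055],[-16,13.4,5.9,0.055]]'
python3 - <<'E'
from h import *
np.set_printoptions(precision=4,suppress=True)
c=cam('wrist','w4');w=cloud(c)
t=w[np.isfinite(w).all(2)&(abs(w[...,2]-.136)<.004)&(np.hypot(w[...,0]-.6277,w[...,1]-.092)<.05)];print(cv2.minEnclosingCircle((t[:,:2]*1000).astype(np.float32)))
togo(.6277,.092,.103,2.7)
E
```

```text
t: 7.72
eef_pos: [0.6241, 0.0901, 0.1933]
tool_rot: [-0.002, 0.691, 0.723, -0.003]
contact_force: [-2.1, 0.4, 0.1]
gripper_width: 0.997
grasp_force: 0.0
((628.1296997070312, 91.14454650878906), 30.976465225219727)
pos [0.6247 0.0915 0.1953] yaw 2.72 q7 -0.17 go [0.04 0.35 9.23] spin 0.0 t 7.7667
```

View pics/w4.png

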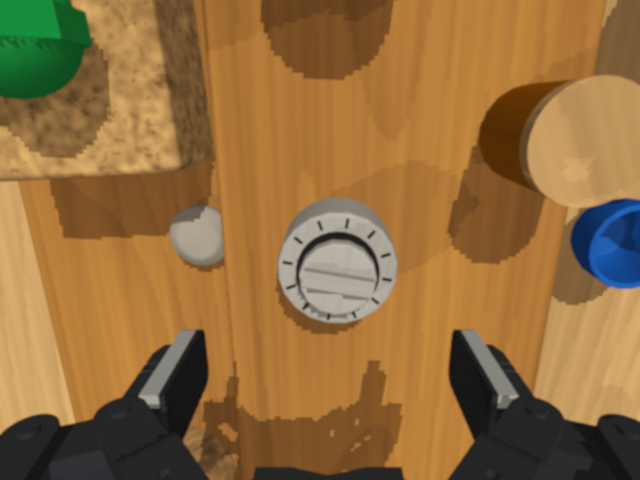

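Wrist view: the timer is centred at (338,265) between the fingers, with the candle (585,140) and stone (200,235) clear. Descend and grip.

```bash
python3 -m jog '[[0,0,1,0],[0,0,3,0],[0,0,5,0],[0,0,7,0],[0,0,8.3,0],[0,0,9,0],[0,0,9.2,0],[0,0,9.2,0],[0,0,9.2,0]]' -1 45
python3 - <<'E'
from h import *
togo(.6279,.0915,.103,2.7)
E
```

```text
t: 8.52
eef_pos: [0.6272, 0.0913, 0.1064]
tool_rot: [0.0, 0.69, 0.724, 0.001]
contact_force: [-0.1, 0.7, 0.5]
gripper_width: 1.002
grasp_force: 0.0
pos [0.6272 0.0913 0.1064] yaw 2.7 q7 -0.16 go [0.02 0.07 0.34] spin 0.0 t 8.5167
```

```bash
python3 -m jog '[[0,0.05,0.3,0],[0,0.05,0.3,0],[0,0.05,0.3,0]]' -1 45; python3 -m jog '[[0,0,0,0],[0,0,0,0],[0,0,0,0],[0,0,0,0],[0,0,0,0],[0,0,0,0]]' 1 45; python3 -m jog '[[0,0,-0.5,0],[0,0,-2,0],[0,0,-4,0],[0,0,-7,0],[0,0,-10,0],[0,0,-13,0],[0,0,-15,0],[0,0,-15,0],[0,0,-15,0]]';  python3 - <<'E'
from h import *
togo(.49,-.2,.26,2.7)
E
```

```text
t: 8.77
eef_pos: [0.6272, 0.091, 0.1027]
tool_rot: [0.0, 0.69, 0.723, 0.0]
contact_force: [0.8, -0.0, 0.1]
gripper_width: 1.001
grasp_force: 0.0
t: 9.27
eef_pos: [0.6275, 0.091, 0.1029]
tool_rot: [0.0, 0.69, 0.723, 0.0]
contact_force: [-0.5, -0.9, 5.5]
gripper_width: 0.713
grasp_force: 49.3
t: 10.02
eef_pos: [0.6271, 0.0911, 0.2528]
tool_rot: [0.0, 0.69, 0.724, 0.001]
contact_force: [-0.0, 0.1, -2.8]
gripper_width: 0.712
grasp_force: 49.3
pos [0.6271 0.0911 0.2528] yaw 2.7 q7 -0.17 go [-28.43 -15.06  -0.75] spin -0.0 t 10.0167
```

```bash
python3 -m jog '[[-2,-1,0,0],[-5,-2.6,-0.4,0],[-8,-4.2,-0.8,0],[-11,-5.8,-0.8,0],[-14,-7.4,-0.8,0],[-17,-9,-0.8,0],[-20,-10.6,-0.8,0],[-23,-12.2,-0.8,0],[-26,-13.8,-0.8,0],[-28.4,-15,-0.8,0],[-28.4,-15,-0.8,0],[-28.4,-15,-0.8,0]]'
python3 - <<'E'
from h import *
np.set_printoptions(precision=4,suppress=True)
c=cam('wrist','w5');w=cloud(c)
m=(abs(w[...,2]-.0795)<.005)&(abs(w[...,0]-.497)<.075)&(abs(w[...,1]+.21)<.13)
k=max(cv2.findContours(cv2.morphologyEx(m.astype(np.uint8),cv2.MORPH_CLOSE,np.ones((5,5))),0,2)[0],key=cv2.contourArea)
print(cv2.boundingRect(k));P=np.array([onz(c,*p[0],.08)[:2]*1000 for p in k],np.float32);print(cv2.minAreaRect(P))
togo(.4867,.0124,.2,2.7)
E
```

```text
t: 11.02
eef_pos: [0.4884, -0.2011, 0.2584]
tool_rot: [-0.002, 0.692, 0.722, -0.001]
contact_force: [1.1, 0.9, -2.0]
gripper_width: 0.711
grasp_force: 49.3
(267, 78, 147, 217)
((495.4857482910156, -186.00173950195312), (110.2596664428711, 166.69448852539062), 1.847994327545166)
pos [ 0.4894 -0.1994  0.2586] yaw 2.63 q7 0.37 go [21.17  0.72  5.88] spin -0.001 t 11.0667
```

View pics/w5.png

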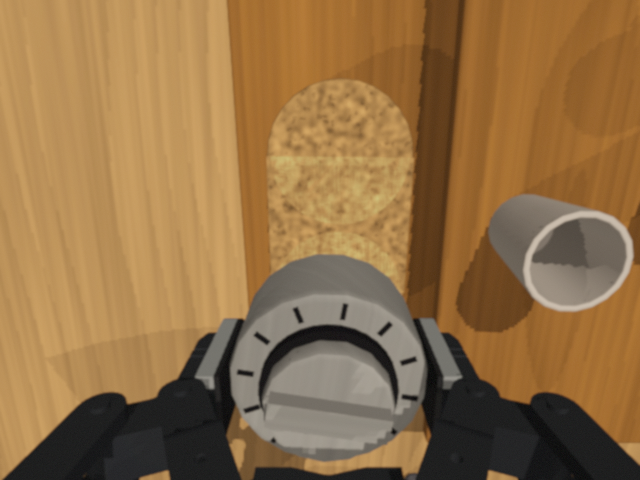

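Wrist view: the slim block's +y end is at (341,80) and its flanks at columns 268 and 413. The timer is held straight, and the cup is at (560,255). Slim centre ≈ (0.4965, -0.212). On to the midpoint.

```bash
python3 -m jog '[[2,0,0,0],[5,0.2,0,0],[8,0.3,0,0],[11,0.4,0,0],[14,0.5,0,0],[17,0.6,1,0],[19,0.7,3,0],[20.5,0.7,6,0],[21.1,0.7,9,0],[21.1,0.7,12,0],[21.1,0.7,15,0],[21.1,0.7,18,0],[21.1,0.7,20,0],[21.1,0.7,21,0],[21.1,0.7,21.5,0],[21.1,0.7,21.5,0],[21.1,0.7,21.5,0]]'
python3 - <<'E'
from h import *
togo(.4865,.012,.033,2.7)
E
```

```text
t: 12.48
eef_pos: [0.4882, 0.0119, 0.0459]
tool_rot: [0.0, 0.69, 0.724, 0.0]
contact_force: [-1.4, 0.4, -1.5]
gripper_width: 0.715
grasp_force: 49.3
pos [0.4882 0.0119 0.0459] yaw 2.73 q7 -0.07 go [ 0.01 -0.17  1.29] spin 0.001 t 12.4833
```

```bash
python3 -m jog '[[0,-0.15,0.5,0],[0,-0.15,0.9,0],[0,-0.15,1.1,0],[0,-0.15,1.2,0],[0,-0.15,1.25,0],[0,-0.15,1.25,0]]'; python3 -m jog '[[0,0,0,0],[0,0,0,0],[0,0,0,0],[0,0,0,0]]' -1;  python3 -m jog '[[0,0,-1,0],[0,0,-3,0],[0,0,-6,0],[0,0,-10,0],[0,0,-14,0],[0,0,-18,0],[0,0,-20,0],[0,0,-20,0],[0,0,-20,0]]';  python3 - <<'E'
from h import *
np.set_printoptions(precision=4,suppress=True)
c=cam('wrist','w6');w=cloud(c)
t=w[np.isfinite(w).all(2)&(abs(w[...,2]-.066)<.004)&(np.hypot(w[...,0]-.4865,w[...,1]-.012)<.05)];print(cv2.minEnclosingCircle((t[:,:2]*1000).astype(np.float32)))
togo(.6222,.2505,.22,2.7)
E
```

```text
t: 12.98
eef_pos: [0.4862, 0.0112, 0.0329]
tool_rot: [0.0, 0.69, 0.723, 0.0]
contact_force: [0.5, 0.0, -1.4]
gripper_width: 0.712
grasp_force: 49.4
t: 13.32
eef_pos: [0.4863, 0.0113, 0.033]
tool_rot: [0.0, 0.69, 0.723, 0.0]
contact_force: [0.4, 0.1, 0.1]
gripper_width: 0.994
grasp_force: 0.0
t: 14.07
eef_pos: [0.4867, 0.0114, 0.2346]
tool_rot: [0.001, 0.69, 0.723, 0.001]
contact_force: [-0.4, -0.7, -0.1]
gripper_width: 0.998
grasp_force: 0.0
((486.2589416503906, 11.422718048095703), 30.868518829345703)
pos [0.4857 0.0112 0.233 ] yaw 2.7 q7 -0.09 go [23.26 14.76  1.31] spin -0.0 t 14.1167
```

View pics/w6.png

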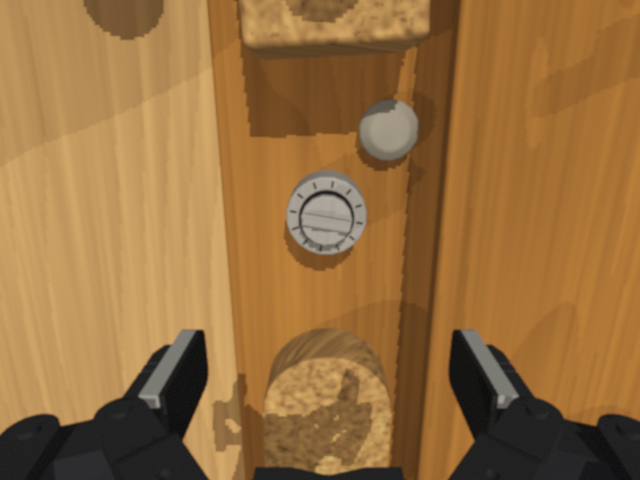

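Wrist view: the timer stands at (326,213), in line between the thick block's end (row 45) and the slim block (row 370 on), with the stone (388,130) untouched. Next the bowl. A crop confirms which one first.

```bash
python3 -m jog '[[2,1.3,0,0],[5,3.2,0,0],[8,5.1,0,0],[11,7,0,0],[14,8.9,0,0],[17,10.8,0,0],[20,12.7,0,0],[22.5,14.3,0,0],[23.2,14.8,1,0],[23.2,14.8,1.3,0],[23.2,14.8,1.3,0]]'
python3 - <<'E'
from h import *
np.set_printoptions(precision=4,suppress=True)
c=cam('wrist');cv2.imwrite('pics/w7.png',cv2.resize(c['pixels'][120:420,180:500,::-1],None,fx=1.6,fy=1.6));w=cloud(c)
t=w[np.isfinite(w).all(2)&(abs(w[...,2]-.1435)<.004)&(np.hypot(w[...,0]-.6222,w[...,1]-.25)<.05)];print(cv2.minEnclosingCircle((t[:,:2]*1000).astype(np.float32)))
togo(.6222,.25,.11,2.7)
E
```

```text
t: 15.03
eef_pos: [0.6213, 0.2488, 0.2164]
tool_rot: [-0.001, 0.69, 0.724, -0.003]
contact_force: [-0.8, 0.6, -1.1]
gripper_width: 0.995
grasp_force: 0.0
((622.4776611328125, 250.1494598388672), 32.9259033203125)
pos [0.6218 0.248  0.2176] yaw 2.63 q7 -0.43 go [ 0.23  0.09 10.76] spin -0.001 t 15.0833
```

View pics/w7.png

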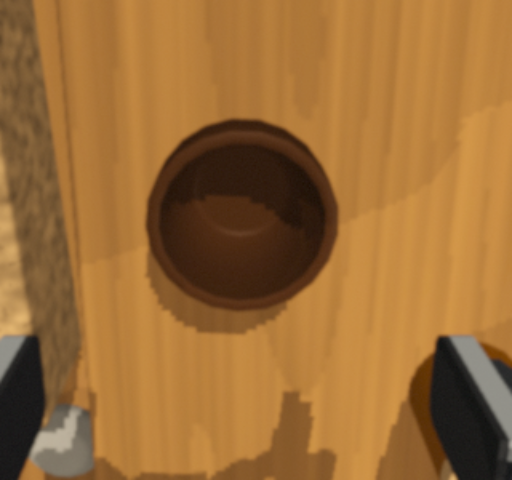

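Crop: the dark brown bowl's rim is centred at (242,213) in the crop, 66 mm across, and it is neither blue nor pink. Grip it near the rim.

```bash
python3 -m jog '[[0.2,0,1,0],[0.2,0.05,3,0],[0.2,0.05,5,0],[0.2,0.05,7,0],[0.2,0.05,9,0],[0.2,0.05,10,0],[0.2,0.05,10.7,0],[0.2,0.05,10.7,0],[0.2,0.05,10.7,0]]' -1 30;  python3 -m jog '[[0,0,0,0],[0,0,0,0],[0,0,0,0],[0,0,0,0],[0,0,0,0],[0,0,0,0]]' 1 30; python3 -m jog '[[0,0,-0.5,0],[0,0,-2,0],[0,0,-4,0],[0,0,-7,0],[0,0,-10,0],[0,0,-13,0],[0,0,-14,0],[0,0,-14,0]]'
python3 - <<'E'
from h import *
togo(.494,-.157,.2,2.2)
E
```

```text
t: 15.83
eef_pos: [0.6238, 0.2517, 0.1134]
tool_rot: [0.0, 0.691, 0.723, 0.0]
contact_force: [-0.1, 1.0, 0.7]
gripper_width: 1.002
grasp_force: 0.0
t: 16.33
eef_pos: [0.6244, 0.2524, 0.1147]
tool_rot: [0.0, 0.69, 0.723, 0.001]
contact_force: [-1.5, -0.6, 6.0]
gripper_width: 0.77
grasp_force: 33.4
t: 17.0
eef_pos: [0.6251, 0.2528, 0.2569]
tool_rot: [0.001, 0.69, 0.723, 0.003]
contact_force: [0.2, -0.1, -0.2]
gripper_width: 0.768
grasp_force: 33.6
pos [0.6251 0.2528 0.2569] yaw 2.69 q7 -0.43 go [-40.34 -15.06   5.48] spin 0.008 t 17.0
```

```bash
python3 -m jog '[[-2,-0.7,0,0],[-5,-1.9,0,0],[-8,-3,0,0],[-11,-4.1,0,0],[-14,-5.2,0,0],[-17,-6.3,0,0],[-20,-7.5,0,0],[-23,-8.6,0,0],[-26,-9.7,0,0],[-29,-10.8,0,0],[-32,-11.9,0,0],[-35,-13,0,0],[-38,-14.2,0,0],[-40.2,-15,0,0],[-40.2,-15,2,0],[-40.2,-15,4.5,0],[-40.2,-15,4.5,0],[-40.2,-15,4.5,0]]'
python3 - <<'E'
from h import *
cam('wrist','w8');cam('side','s8')
togo(.4946,-.155,.0947,2.7)
E
```

```text
t: 18.5
eef_pos: [0.4907, -0.1561, 0.2059]
tool_rot: [-0.002, 0.69, 0.724, -0.001]
contact_force: [-0.1, -0.4, -0.5]
gripper_width: 0.772
grasp_force: 33.9
pos [ 0.4927 -0.1563  0.2082] yaw 2.73 q7 0.28 go [ 0.12  0.19 11.35] spin 0.0 t 18.6
```

View pics/w8.png

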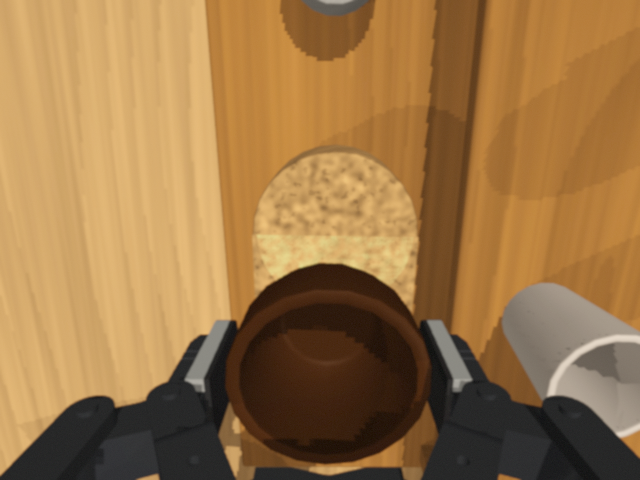

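Wrist view: the bowl is held level, its rim centred at (329,375), over the near half of the slim block. Its +y end is at (335,150). Descend.

```bash
python3 -m jog '[[0,0,1,0],[0,0,3,0],[0,0,5,0],[0,0,7,0],[0,0,8.5,0],[0,0,9.5,0],[0,0,10.2,0],[0,0,10.2,0],[0,0,10.2,0],[0,0,10.2,0]]'
python3 - <<'E'
from h import *
togo(.4946,-.155,.0947,2.7)
E
```

```text
t: 19.43
eef_pos: [0.4933, -0.1567, 0.1067]
tool_rot: [0.001, 0.69, 0.724, 0.001]
contact_force: [0.5, -0.3, -1.0]
gripper_width: 0.772
grasp_force: 34.0
pos [ 0.4933 -0.1567  0.1067] yaw 2.69 q7 0.31 go [0.17 0.14 1.2 ] spin -0.0 t 19.4333
```

```bash
python3 -m jog '[[0.1,0.1,0.4,0],[0.15,0.15,0.7,0],[0.15,0.15,0.9,0],[0.15,0.15,1.0,0],[0.15,0.15,1.0,0],[0.15,0.15,1.0,0]]'; python3 -m jog '[[0,0,0.1,0],[0,0,0.15,0],[0,0,0.15,0]]'
```

```text
t: 19.93
eef_pos: [0.4939, -0.155, 0.0958]
tool_rot: [-0.0, 0.69, 0.724, -0.0]
contact_force: [-0.1, 0.8, 0.2]
gripper_width: 0.768
grasp_force: 34.0
t: 20.18
eef_pos: [0.4941, -0.1551, 0.0947]
tool_rot: [0.0, 0.69, 0.723, 0.0]
contact_force: [-1.0, 1.1, 3.7]
gripper_width: 0.768
grasp_force: 34.2
```

Contact is felt (3.7 N), so release and rise.

```bash
python3 -m jog '[[0,0,0,0],[0,0,0,0],[0,0,0,0],[0,0,0,0],[0,0,0,0]]' -1;  python3 -m jog '[[0,0,-1,0],[0,0,-3,0],[0,0,-6,0],[0,0,-10,0],[0,0,-14,0],[0,0,-15.5,0],[0,0,-15.5,0],[0,0,-15.5,0]]'
python3 - <<'E'
from h import *
np.set_printoptions(precision=4,suppress=True)
for n in('wrist','side'):
    c=cam(n,n[0]+'9');w=cloud(c)
    for k,x,y,z in(('bowl',.4946,-.157,.1235),('cup',.63,-.198,.173)):
        t=w[np.isfinite(w).all(2)&(abs(w[...,2]-z)<.004)&(np.hypot(w[...,0]-x,w[...,1]-y)<.05)]
        if len(t)>9:print(n,k,len(t),cv2.minEnclosingCircle((t[:,:2]*1000).astype(np.float32)))
togo(.63,-.198,.25,2.7)
E
```

```text
t: 20.6
eef_pos: [0.4939, -0.155, 0.0942]
tool_rot: [-0.0, 0.69, 0.724, -0.0]
contact_force: [-0.1, -0.1, 0.0]
gripper_width: 0.998
grasp_force: 0.0
t: 21.27
eef_pos: [0.4943, -0.1552, 0.2507]
tool_rot: [0.001, 0.69, 0.724, 0.001]
contact_force: [-0.4, -0.3, -0.3]
gripper_width: 1.002
grasp_force: 0.0
wrist bowl 2383 ((494.0216369628906, -157.09327697753906), 32.9113883972168)
wrist cup 3020 ((630.05615234375, -199.99647521972656), 31.362796783447266)
side bowl 418 ((493.1562194824219, -156.00559997558594), 35.06026840209961)
side cup 368 ((628.7307739257812, -198.5108184814453), 31.75735092163086)
pos [ 0.493  -0.1548  0.2485] yaw 2.69 q7 0.27 go [-4.96 13.48 -0.18] spin -0.0 t 21.3667
```

```bash
python3 - <<'E'
from h import *
print(onz(load('side'),489,295,.134))
E
python3 -m jog '[[-1,2.5,0,0],[-2,5.5,0,0],[-3,8.5,0,0],[-4,11,0,0],[-5,13.5,0,0],[-5.05,13.6,0,0],[-5.05,13.6,0,0],[-5.05,13.6,0,0]]' -1 45;  python3 - <<'E'
from h import *
togo(.63,-.1992,.132,2.7)
E
```

```text
[ 0.73688076 -0.17573857  0.134     ]
t: 22.03
eef_pos: [0.6308, -0.1988, 0.2475]
tool_rot: [-0.002, 0.69, 0.723, -0.001]
contact_force: [-0.2, -0.2, 0.4]
gripper_width: 0.999
grasp_force: 0.0
pos [ 0.6308 -0.1988  0.2475] yaw 2.68 q7 0.33 go [-0.04 -0.04 11.55] spin -0.0 t 22.0333
```

Tin edge at x ≈ 0.71, and the finger reaches 0.687, so it is clear.

```bash
python3 -m jog '[[0,-0.05,2,0],[0,-0.05,4,0],[0,-0.05,6,0],[0,-0.05,8,0],[0,-0.05,10,0],[0,-0.05,11,0],[0,-0.05,11.5,0],[0,-0.05,11.5,0],[0,-0.05,11.5,0]]' -1 45;  python3 -m jog '[[0,0,0,0],[0,0,0,0],[0,0,0,0],[0,0,0,0],[0,0,0,0],[0,0,0,0],[0,0,0,0]]' 1 45; python3 -m jog '[[0,0,-0.5,0],[0,0,-2,0],[0,0,-4,0],[0,0,-7,0],[0,0,-10,0],[0,0,-12,0],[0,0,-12,0],[0,0,-12,0]]'
python3 - <<'E'
from h import *
togo(.498,-.267,.25,2.7)
cam('wrist','w10')
E
```

```text
t: 22.78
eef_pos: [0.6318, -0.1992, 0.1351]
tool_rot: [0.0, 0.69, 0.723, 0.0]
contact_force: [1.2, -0.5, 0.3]
gripper_width: 1.002
grasp_force: 0.0
t: 23.37
eef_pos: [0.6322, -0.1995, 0.1361]
tool_rot: [0.001, 0.69, 0.723, 0.0]
contact_force: [-1.7, 1.1, 6.0]
gripper_width: 0.705
grasp_force: 47.4
t: 24.03
eef_pos: [0.6322, -0.1993, 0.2559]
tool_rot: [0.001, 0.69, 0.724, 0.001]
contact_force: [0.0, -0.0, -2.4]
gripper_width: 0.695
grasp_force: 49.0
pos [ 0.6322 -0.1993  0.2559] yaw 2.69 q7 0.33 go [ -6.13 -13.73   0.55] spin -0.0 t 24.0333
```

View pics/w10.png

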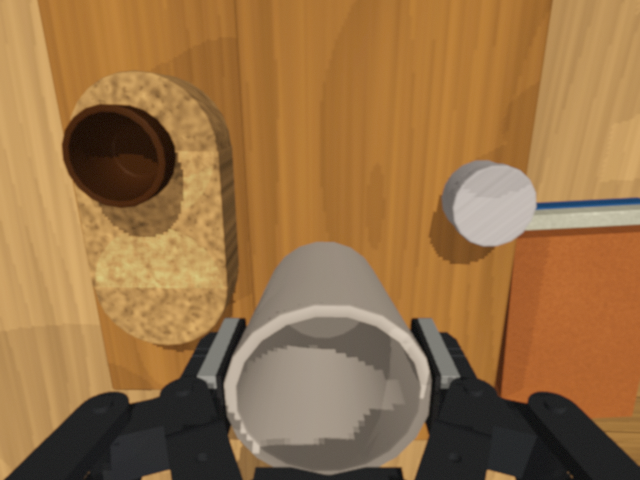

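Wrist view: the cup is held straight (rim centre (328,390)), the bowl stands on the slim block at (120,155), and the tin (490,205) is undisturbed. I'll check the cup for slip and the slim block's centre.

Run:
```python
from h import *
c=load('wrist');w=cloud(c)
r=w[305:480,230:430].reshape(-1,3);r=r[np.isfinite(r).all(1)&(np.hypot(r[:,0]-.6322,r[:,1]+.2)<.04)];z=r[:,2];h=np.histogram(z,np.arange(.29,.35,.002));print(dict(zip(h[1].round(3),h[0])))
m=(w[...,2]>.07)&(w[...,2]<.135)&(abs(w[...,0]-.497)<.068)&(abs(w[...,1]+.21)<.13)
k=max(cv2.findContours(m.astype(np.uint8),0,2)[0],key=cv2.contourArea)
P=np.array([w[p[0][1],p[0][0],:2]*1000 for p in k],np.float32);P=P[np.isfinite(P).all(1)];print(cv2.minAreaRect(P))
```

```text
{np.float64(0.29): np.int64(1348), np.float64(0.292): np.int64(1510), np.float64(0.294): np.int64(4267), np.float64(0.296): np.int64(2710), np.float64(0.298): np.int64(9), np.float64(0.3): np.int64(0), np.float64(0.302): np.int64(0), np.float64(0.304): np.int64(0), np.float64(0.306): np.int64(0), np.float64(0.308): np.int64(0), np.float64(0.31): np.int64(0), np.float64(0.312): np.int64(0), np.float64(0.314): np.int64(0), np.float64(0.316): np.int64(0), np.float64(0.318): np.int64(0), np.float64(0.32): np.int64(0), np.float64(0.322): np.int64(0), np.float64(0.324): np.int64(0), np.float64(0.326): np.int64(1), np.float64(0.328): np.int64(259), np.float64(0.33): np.int64(1076), np.float64(0.332): np.int64(477), np.float64(0.334): np.int64(143), np.float64(0.336): np.int64(214), np.float64(0.338): np.int64(127), np.float64(0.34): np.int64(0), np.float64(0.342): np.int64(0), np.float64(0.344): np.int64(0), np.float64(0.346): np.int64(0)}
((496.03680419921875, -212.08612060546875), (111.3072509765625, 219.083251953125), 1.9091743230819702)
```

```bash
python3 -m jog '[[-1,-2.3,0,0],[-2,-4.6,0,0],[-3,-6.9,0,0],[-4,-9.2,0,0],[-5,-11.4,0,0],[-6,-13.3,0,0],[-6.1,-13.7,0,0],[-6.1,-13.7,2,0],[-6.1,-13.7,5,0],[-6.1,-13.7,7,0],[-6.1,-13.7,9,0],[-6.1,-13.7,10.5,0],[-6.1,-13.7,11.5,0],[-6.1,-13.7,11.5,0],[-6.1,-13.7,11.5,0]]'
python3 - <<'E'
from h import *
togo(.498,-.267,.116,2.7)
E
```

```text
t: 25.33
eef_pos: [0.4973, -0.2661, 0.1386]
tool_rot: [-0.001, 0.69, 0.724, -0.0]
contact_force: [0.3, -0.6, -1.1]
gripper_width: 0.7
grasp_force: 49.2
pos [ 0.4973 -0.2661  0.1386] yaw 2.71 q7 0.52 go [-0.1   0.06  2.26] spin 0.0 t 25.3333
```

No slip (rim at 0.295 against 0.2950 expected), and the slim centre (0.496,-0.212) is confirmed. Lower the cup.

```bash
python3 -m jog '[[-0.1,0.05,0.6,0],[-0.1,0.05,1.2,0],[-0.1,0.05,1.6,0],[-0.1,0.05,1.9,0],[-0.1,0.05,1.9,0],[-0.1,0.05,1.9,0]]'; python3 -m jog '[[0,0,0.1,0],[0,0,0.2,0],[0,0,0.2,0],[0,0,0.2,0]]'
```

```text
t: 25.83
eef_pos: [0.4981, -0.2674, 0.1203]
tool_rot: [-0.0, 0.69, 0.724, -0.0]
contact_force: [1.1, 0.1, -1.4]
gripper_width: 0.705
grasp_force: 49.2
t: 26.17
eef_pos: [0.4982, -0.2675, 0.1184]
tool_rot: [0.0, 0.69, 0.724, 0.0]
contact_force: [0.7, -0.6, -1.0]
gripper_width: 0.702
grasp_force: 49.2
```

```bash
python3 -m jog '[[0,0,0.1,0],[0,0,0.2,0],[0,0,0.2,0],[0,0,0.2,0]]'; python3 -m jog '[[0,0,0.05,0],[0,0,0.1,0],[0,0,0.1,0]]'
```

```text
t: 26.5
eef_pos: [0.4982, -0.2675, 0.1163]
tool_rot: [-0.0, 0.69, 0.724, 0.0]
contact_force: [0.3, 0.2, -1.9]
gripper_width: 0.699
grasp_force: 49.1
t: 26.75
eef_pos: [0.4982, -0.2678, 0.1161]
tool_rot: [0.0, 0.69, 0.723, 0.0]
contact_force: [-2.9, 0.6, 5.0]
gripper_width: 0.702
grasp_force: 49.6
```

Contact. Release, rise and look from all views.

```bash
python3 -m jog '[[0,0,0,0],[0,0,0,0],[0,0,0,0],[0,0,0,0],[0,0,0,0]]' -1;  python3 -m jog '[[0,0,-1,0],[0,0,-3,0],[0,0,-6,0],[0,0,-10,0],[0,0,-14,0],[0,0,-17,0],[0,0,-17,0],[0,0,-17,0],[0,0,-17,0],[0,0,-17,0],[0,0,-17,0]]'
python3 - <<'E'
from h import *
np.set_printoptions(precision=4,suppress=True)
for n in('wrist','side','scene'):
    c=cam(n,n+'end');w=cloud(c)
    for k,x,y,z in(('bowl',.4946,-.157,.1235),('cup',.498,-.267,.153),('timer',.4865,.012,.064)):
        t=w[np.isfinite(w).all(2)&(abs(w[...,2]-z)<.004)&(np.hypot(w[...,0]-x,w[...,1]-y)<.05)]
        if len(t)>9:print(n,k,len(t),cv2.minEnclosingCircle((t[:,:2]*1000).astype(np.float32)))
o=bot.get_obs();print(o['t'],o['gripper_width'])
E
```

```text
t: 27.17
eef_pos: [0.4983, -0.2674, 0.1152]
tool_rot: [0.0, 0.69, 0.724, 0.0]
contact_force: [-0.1, 0.1, 0.2]
gripper_width: 0.995
grasp_force: 0.0
t: 28.08
eef_pos: [0.4974, -0.2671, 0.2839]
tool_rot: [-0.001, 0.69, 0.724, -0.001]
contact_force: [-0.3, -0.4, -0.4]
gripper_width: 1.001
grasp_force: 0.0
wrist bowl 2595 ((494.1925354003906, -157.2935791015625), 32.942222595214844)
wrist cup 1893 ((496.0172119140625, -268.2287902832031), 30.948379516601562)
side bowl 410 ((492.7772216796875, -156.79388427734375), 34.247100830078125)
side cup 454 ((496.2442626953125, -267.92254638671875), 32.46787643432617)
side timer 339 ((485.9078674316406, 9.937417984008789), 32.534976959228516)
scene bowl 115 ((493.5281066894531, -153.98866271972656), 35.4036750793457)
scene cup 100 ((496.04534912109375, -265.81695556640625), 32.78181838989258)
scene timer 130 ((487.953369140625, 15.36799430847168), 30.55419921875)
28.2333 0.9977545296281632
```

View pics/sideend.png

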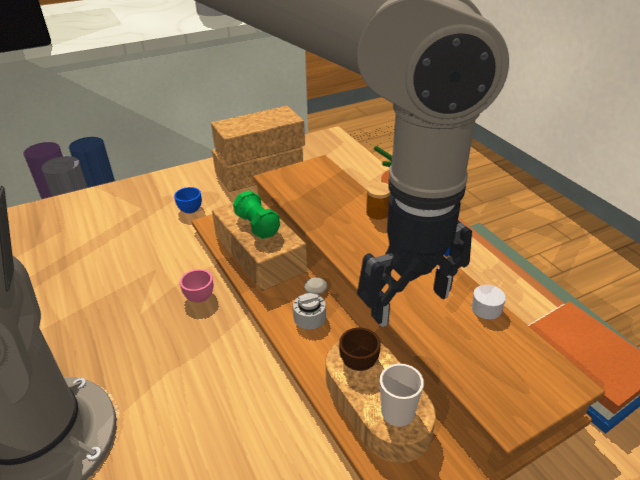

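Side view: the roller lies along the thick block (257,213), the timer stands between the blocks (310,310), and the bowl (360,348) and cup (400,395) stand upright on the slim block. The candle, tin and stone are where they were, and the gripper is clear.

```bash
python3 -c "from station import bot; print(bot.hand_in())"
```

```text
the job is handed in; nothing more can be done
None
```

The roller, timer, bowl and cup were all placed as asked, in the order asked, each measured within about 3 mm of its target, and the job was handed in at about 28 s with the bystanders left where they were.

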